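# Set the drawer partition back, open the drill case and put the drill away

### The job

The partition in the drawer stands so close behind the blue drill case that its lid cannot open. Squeeze the red release lever against the black grip, keep it squeezed while you slide the partition along its frame to the last notch, farthest from the case, and let go so that it locks there. Then lift the case's lid by its tab until it rests open on its stop, and lay the twist drill from the other drawer (do not drop it in) flat in the empty front bay of the case; leave the lid open and the other things as they are.

Things in the scene. Friction and masses are not known exactly. Their poses are not given: they have to be found in the camera images.
- frame: fixed aluminium divider frame, 216 x 282 mm, in the left or the right drawer (walls 89 mm high). Origin on the drawer floor (z = 0); its y points from the drill case (-y end) to the far compartment (+y end). Two rails along y at x = +-104 mm, 52 mm high, six notches each, 22 mm apart. End strips at y = -148 mm (20 mm high) and +128 mm (30 mm high). Partition at y = -20 mm at the start
- partition (a joint): slide of the grey sheet partition (192 mm wide, 65 mm high) along the frame's +y, m: 0 at the start, locked in the third notch; 0.066 in the last notch, farthest from the case; end stop at 0.067. Play in a notch about 2.5 mm each way. Slides with 1 to 2 N while the lever is squeezed; cannot be pushed along while its pawls are in notches
- lever (a joint): tilt of the red release lever, rad: 0 let go with the pawls down in the notches; 0.32 fully squeezed, against its stop; above 0.23 the pawls are clear of the notches; about 0.2 when let go: they stand on the rail between two notches. A spring returns it; squeezing takes 4 to 8 N
- grip (a point): point on the partition midway between the halves of its squeeze grip, 95 mm above the drawer floor, axes as the frame's. Both halves are 36 mm wide along the frame's x and reach from 67 to 115 mm up. Outer face of the fixed black half 23 mm to -y; of the red lever half, leaning outward, 23 mm to +y, squeezed about 11 mm. Squeeze along the frame's y from above
- case: blue sheet-steel drill case, loose, 170 x 110 x 54 mm, 0.6 kg. Origin under its centre; its x points from front to hinge side (the frame's +y), y along its length. Inside: tray with its floor 3.5 mm up and rim 38 mm up, parted by a 12 mm high rib at x = +16 mm: empty front bay x -52 to +14 mm, y -82 to +82 mm; a thinner drill in the back bay. Hinge line along y at x = 54 mm, z = 38.5 mm
- case_lid (a joint): opening angle of the case's lid, rad: 0 shut, 1.83 resting open on its stop, leaning back past upright. The lid is 106 mm deep, 15 mm thick, 0.15 kg, and falls shut if let go below about 1.1; above that its stiff hinge can hold it where it is left, so take it on to the stop. With the partition where it starts, the lid strikes it before it is upright
- tab (a point): point on the steel lift tab at the front of the lid: tab 18 mm wide (along the case's y), 4 mm thick, standing 24 mm out from the lid's front edge; the point is 16 mm out, on the middle line, at x = -70, z = 46 mm of the case with the lid shut; it turns with the lid. Pinched across its width from above by the fingertips, the tab can turn between the fingers as the lid swings
- drill_out: grey twist drill with spiral flutes, left out, 10 mm thick, 133 mm long, 0.05 kg, lying on the floor (z = 0) of the drawer without the frame, roughly along world y, in front of the marker and the red boxes (80 mm high, front face 110 mm behind it). Origin at the middle of its underside as it lies at the start; its own y runs along its length
- drill_in: bystander: thinner grey twist drill, 8 mm thick, 117 mm long, lying in the back bay of the case along the case's y; origin at the middle of its underside at the start
- marker: bystander: white marker pen with black cap, 130 mm long, lying along the front of the red boxes in the other drawer; origin under its middle
- punch: bystander: grey centre punch, 112 mm long, smooth and pointed, lying end to end with the left-out drill in the other drawer; origin under its middle
- bolt: bystander: hex bolt, 61 mm high, standing on its head in a red insert box in the other drawer; origin under its head
- stud: bystander: threaded stud, 12 x 85 mm, lying in a red insert box; origin under its middle
- parallel: bystander: ground steel parallel, 12 x 100 x 24 mm, lying in the frame's far compartment along the frame's x; origin under its middle
- nut: bystander: hex nut, 24 mm across, in a red insert box; origin under its middle

How it is judged:
By the outcome, as a careful person would: the job done as asked, in the order asked, and still so for the second after the job is handed in, with the robot touching nothing.
It also fails if it takes over 62 s, if anything falls off the work surface, if the arm or the gripper's body presses on something with over 40 N, if the wrist force passes 120 N, or if a joint passes its speed limit or range.

### The arm

A 6-joint arm with a two-finger parallel gripper is mounted at the origin on a cart in front of the work surface, level with it; the furniture and walls round the work are solid. World frame = base frame: x ahead of the robot, y to its left, z up, the work surface at z = 0. Lengths are in m, angles in rad, forces in N, time in s.
With the tool pointing down it reaches from about 0.35 to 0.775 m from the base axis. Payload 5.5 kg.
Tool frame: the origin (TCP) lies midway between the tips of the shut fingers; the grasp point (between the pads) lies 19 mm behind it; z points along the fingers, y is the line along which they close (so a half turn about z gives the same grasp; the last joint's range is limited). The gripper opens to 85 mm and grips with 20 to 120 N. Pads are 22 mm wide; open, the fingers measure 114 mm over their backs; the gripper's body (76 mm by 85 mm) begins 54 mm behind the grasp point. The pads swing forward as they close: fully open they stand 13 mm farther back than shut.
Start: joints at [1.122, 0.313, 0.046, 1.304, 0, 1.431], TCP at [0.175, 0.548, 0.231] pointing down, gripper open.
Joint ranges: [-2.76, 2.76], [-0.86, 1.69], [-1.03, 1.26], [-2.2, 2.34], [-1.47, 1.5], [-3.14, 3.14]. Speed limits (rad/s): [2.57, 2.57, 3.14, 3.14, 3.14, 3.14].

### API

Orientations are given as a unit quaternion [w, x, y, z].
In Python, from workcell import env gives the robot as it stands. The module is installed in compiled form; this text tells all that it offers.
- The arm moves only by the tool carry_out, never from a script. Its argument "series" is a list of rows, each an object with "delta_rot": the turn, a rotation vector about the world's x, y, z normalised to -1 to 1, where 1 is 0.1 rad, a list of three; "travel": the shift along the world's x, y, z normalised to -1 to 1, where 1 is 0.025 m, a list of three; "fingers": the closure, from -1 (fully open) to 1 (shut). In form: [{"delta_rot": [ax, ay, az], "travel": [tx, ty, tz], "fingers": fingers}, ...]. A call has 1 to 5 rows; each row shifts and turns the commanded pose from where the row before left it; what a row does not reach is not made up. A row lasts 1/8 s, in which the tool goes at most 62.5 mm and 10.7 degrees, less where a joint would pass 70% of its speed; a pose out of reach is approached as far as the arm can. A call with a number of a shift or a turn outside -1 to 1 is refused whole. A call with a gripper value outside its range is refused whole. The fingers move at their own pace and stop on an object; "squeeze" is the grip in N (left out, the last holds). Time passes only in rows, so rows that do not move let the fingers close. It gives the time, the measured TCP pose, the force, the opening and the grip force at its end, in the units of the state.
- env.get_state(): the state, without advancing time (a new reading comes with each control period).
- env.read_camera(name): name is "scene" or "top" or "wrist"; returns a dict with "color" (480x640x3 uint8, red, green, blue), "fx", "fy", "cx", "cy" (pixels), "world_from_camera" (4x4, takes a point from camera to world coordinates); the wrist camera has in their place "hand_eye" (4x4, takes a point from camera to tool coordinates, whose origin is the TCP and whose axes are the flange's). Camera axes: x right, y up, looking along -z (the intrinsics and any distortion apply to the point x, -y, -z); pixel columns grow to the right and rows downward; lengths in m; the calibration is good to about 2 mm. A picture is of the moment at which its call begins: read the wrist's pose just before it. There is no depth.
- env.hand_in(): hands the job in; it is judged then, once.
The state is a dict: "clock": time; "joint_pos": joint angles; "qvel": joint speeds; "tau": joint torques, N m; "tcp_pos": TCP position; "orientation": TCP orientation; "wrist_force": force on the tool from outside, world axes, zero at the start; "ft_torque": the same for the moment, N m; "finger_gap": finger opening in m; "grip_force": force on a finger pad.
Only numpy, scipy, OpenCV 4.12 (cv2) and the standard library are available. Lean on these libraries where they do the work, as an engineer would, in place of code of your own. Each camera call takes 0.05 s, during which the arm holds its last target. There are 200 camera calls.

## Working session

There is one attempt and no reset: what is moved stays moved. The work goes in short steps, Python scripts to look and compute and a tool call to move; the robot and the scene stay as the last step left them, time stands still between calls to the robot, and variables do not carry over. Pictures are saved under pics/ and viewed, at most 10 in all, crops included, and the job is handed in when it is done.

Besides the shell and the picture viewer there is one more tool, called after ">>>" as a command line: name --argument value ..., lists and objects as JSON in quotes. carry_out: Moves the arm, as the interface text tells. Its arguments: {"type":"object","properties":{"series":{"type":"array","items":{"type":"object","properties":{"delta_rot":{"type":"array","items":{"type":"number"}},"travel":{"type":"array","items":{"type":"number"}},"fingers":{"type":"number"}}}},"squeeze":{"type":"number"}},"required":["series"]}

```bash
mkdir -p pics; cat > h.py <<'E'
import numpy as np, cv2, json
from workcell import env
from scipy.spatial.transform import Rotation as R
def snap(name,fn=None):
    s=env.get_state(); c=env.read_camera(name)
    im=cv2.cvtColor(c["color"],cv2.COLOR_RGB2BGR)
    if name=="wrist":
        T=np.eye(4); q=s["orientation"]; T[:3,:3]=R.from_quat([q[1],q[2],q[3],q[0]]).as_matrix(); T[:3,3]=s["tcp_pos"]
        W=T@np.array(c["hand_eye"])
    else: W=np.array(c["world_from_camera"])
    c["W"]=W
    if fn: cv2.imwrite("pics/"+fn,im)
    return c,im
def ray(c,u,v):
    d=np.array([(u-c["cx"])/c["fx"],-(v-c["cy"])/c["fy"],-1.]); return c["W"][:3,3],c["W"][:3,:3]@d
def plane(c,u,v,z):
    o,d=ray(c,u,v); return o+d*(z-o[2])/d[2]
def proj(c,p):
    q=np.linalg.inv(c["W"])@np.append(p,1); return np.array([c["cx"]+c["fx"]*q[0]/-q[2], c["cy"]-c["fy"]*q[1]/-q[2]])
E
python3 - <<'E'
from h import *
for n in("scene","top","wrist"):
    c,im=snap(n,n+"0.png"); print(n,[k for k in c],c["fx"],c["W"].round(3).tolist())
print(env.get_state())
E
```

```text
scene ['color', 'fx', 'fy', 'cx', 'cy', 'world_from_camera', 'W'] 544.1338145715348 [[0.455, 0.635, -0.624, -0.363], [-0.89, 0.336, -0.308, -0.441], [0.014, 0.696, 0.718, 1.126], [0.0, 0.0, 0.0, 1.0]]
top ['color', 'fx', 'fy', 'cx', 'cy', 'world_from_camera', 'W'] 474.8041807956635 [[-0.014, 0.99, -0.144, 0.39], [-1.0, -0.015, -0.007, 0.007], [-0.009, 0.143, 0.99, 1.091], [0.0, 0.0, 0.0, 1.0]]
wrist ['color', 'fx', 'fy', 'cx', 'cy', 'hand_eye', 'W'] 358.92990403978934 [[0.305, -0.912, -0.273, 0.105], [0.952, 0.292, 0.089, 0.569], [-0.002, -0.287, 0.958, 0.373], [0.0, 0.0, 0.0, 1.0]]
{'clock': 0.15, 'joint_pos': array([1.12240213e+00, 3.13864249e-01, 4.52475429e-02, 1.30361168e+00,
       2.36686325e-05, 1.43121412e+00]), 'qvel': array([ 0.00210514, -0.00262771,  0.00230994, -0.00071989,  0.00013569,
        0.00163089]), 'tau': array([ 2.08836602e-03, -4.81063592e+01,  2.98815769e+01,  1.39697889e-02,
       -1.26094355e-04,  2.05398045e-06]), 'tcp_pos': array([0.17458299, 0.54745369, 0.23059615]), 'orientation': array([-2.18811635e-04,  1.53793156e-01,  9.88102804e-01, -6.81879737e-04]), 'wrist_force': array([ 0.38564535,  0.81497983, -0.58092285]), 'ft_torque': array([ 0.01747582,  0.01772845, -0.02598649]), 'grip_force': 0.0, 'finger_gap': 0.08542202572416858}
```

View pics/top0.png

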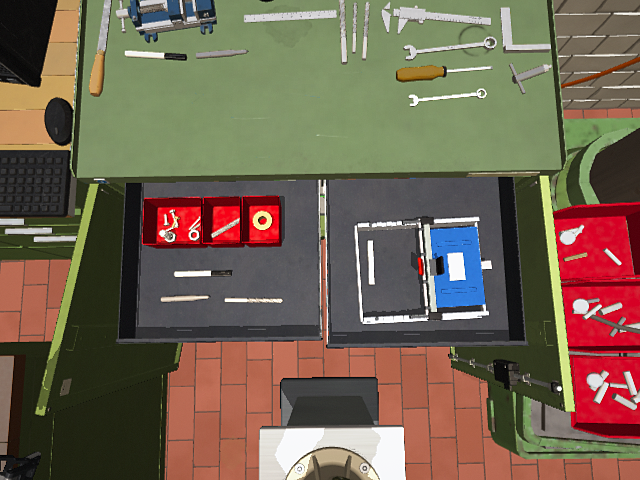

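View pics/scene0.png

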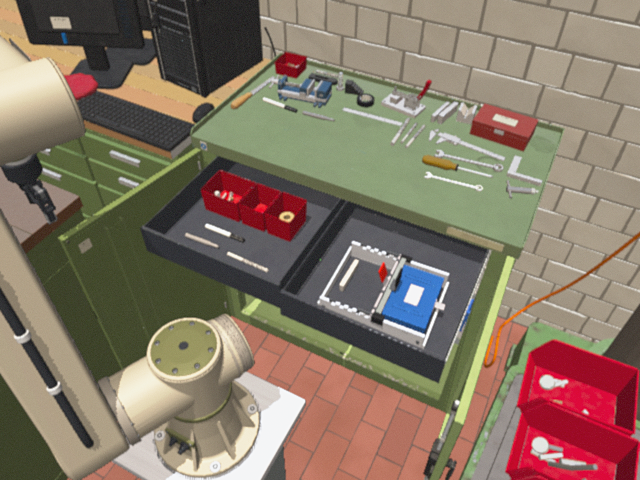

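The top view shows the frame in the right drawer: case (blue) around (457,265), red lever at (421,266), lid tab at (487,265), frame spanning (358..490, 220..322). The left-out drill lies at (253,300) in the left drawer, with the punch at (185,298) and the marker at (203,273).

```bash
cat >> h.py <<'E'
def blobs(mask,amin=15):
    n,l,st,ce=cv2.connectedComponentsWithStats(mask.astype(np.uint8)); out=[]
    for i in range(1,n):
        if st[i,4]>=amin:
            ys,xs=np.where(l==i); out.append((int(st[i,4]),cv2.minAreaRect(np.stack([xs,ys],1).astype(np.float32)),ce[i].round(1)))
    return sorted(out,key=lambda b:-b[0])
def hsv(im): return np.moveaxis(cv2.cvtColor(im,cv2.COLOR_BGR2HSV).astype(int),2,0)
E
python3 - <<'E'
from h import *
c,im=snap("top"); H,S,V=hsv(im)
reg=np.zeros(H.shape,bool); reg[185:335,335:510]=1
for nm,m,z in(("blue",(H>95)&(H<125)&(S>120),.054),("red",((H<8)|(H>172))&(S>150),.1)):
    for a,r,ce in blobs(m&reg)[:2]: print(nm,a,r[2],plane(c,*ce,z).round(3),[plane(c,*p,z).round(3).tolist()[:2] for p in cv2.boxPoints(r)])
reg=np.zeros(H.shape,bool); reg[285:315,140:310]=1
for a,r,ce in blobs((V>90)&reg)[:3]: print("drill",a,r,plane(c,*ce,.005).round(3),[plane(c,*p,.005).round(3).tolist()[:2] for p in cv2.boxPoints(r)])
print(plane(c,487,265,.046),plane(c,358,323,.03),plane(c,356,223,.03))
cr=cv2.resize(im[205:330,345:505],None,fx=5,fy=5,interpolation=cv2.INTER_CUBIC)[:600,:800]; cv2.imwrite("pics/cr1.png",cr)
E
```

```text
blue 3178 85.03025817871094 [ 0.497 -0.286  0.054] [[0.583, -0.227], [0.591, -0.336], [0.415, -0.34], [0.407, -0.234]]
red 79 84.2894058227539 [ 0.495 -0.194  0.1  ] [[0.514, -0.188], [0.514, -0.197], [0.476, -0.2], [0.475, -0.19]]
drill 2729 ((234.5, 299.5), (29.0, 149.0), 90.0) [0.435 0.16  0.005] [[0.47, 0.384], [0.465, 0.042], [0.399, 0.043], [0.404, 0.382]]
drill 68 ((216.7794189453125, 304.3676452636719), (7.88893461227417, 12.519396781921387), 30.963754653930664) [0.423 0.253 0.005] [[0.417, 0.268], [0.441, 0.254], [0.431, 0.238], [0.407, 0.252]]
drill 39 ((202.0, 289.0), (8.0, 8.0), 0.0) [0.46  0.289 0.005] [[0.45, 0.296], [0.469, 0.297], [0.468, 0.279], [0.45, 0.278]]
[ 0.50053382 -0.35207     0.046     ] [ 0.37785586 -0.06561853  0.03      ] [ 0.60264443 -0.06674068  0.03      ]
```

View pics/cr1.png

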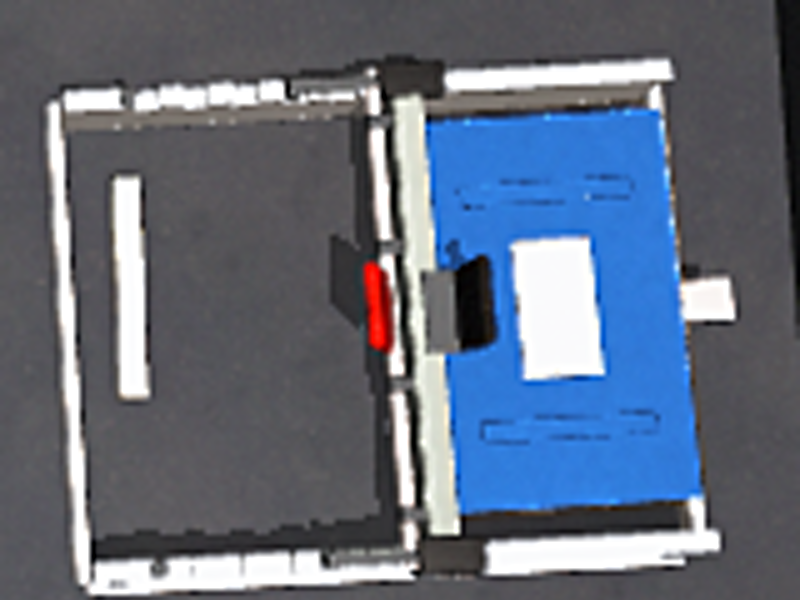

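>>> carry_out --series '[{"travel": [0.39, -0.98, 0], "delta_rot": [0, 0, 0.5], "fingers": -1}, {"travel": [0.39, -0.98, 0], "delta_rot": [0, 0, 0.5], "fingers": -1}, {"travel": [0.39, -0.98, 0], "delta_rot": [0, 0, 0.5], "fingers": -1}, {"travel": [0.39, -0.98, 0], "delta_rot": [0, 0, 0.5], "fingers": -1}, {"travel": [0.39, -0.98, 0], "delta_rot": [0, 0, 0.5], "fingers": -1}]'

```text
clock: 0.82
tcp_pos: [0.2237, 0.4244, 0.2312]
orientation: [-0.0, 0.029, 1.0, -0.0]
wrist_force: [-0.1, -0.6, -0.2]
finger_gap: 0.0853
grip_force: 0.0
```

>>> carry_out --series '[{"travel": [0.39, -0.98, 0], "delta_rot": [0, 0, 0.5], "fingers": -1}, {"travel": [0.39, -0.98, 0], "delta_rot": [0, 0, 0.5], "fingers": -1}, {"travel": [0.39, -0.98, 0], "delta_rot": [0, 0, 0], "fingers": -1}, {"travel": [0.39, -0.98, 0], "delta_rot": [0, 0, 0], "fingers": -1}, {"travel": [0.39, -0.98, 0], "delta_rot": [0, 0, 0], "fingers": -1}]'

```text
clock: 1.45
tcp_pos: [0.2724, 0.3019, 0.2312]
orientation: [-0.0, -0.021, 1.0, 0.0]
wrist_force: [-0.1, -0.4, 0.2]
finger_gap: 0.0854
grip_force: 0.0
```

>>> carry_out --series '[{"travel": [0.39, -0.98, 0], "delta_rot": [0, 0, 0], "fingers": -1}, {"travel": [0.39, -0.98, 0], "delta_rot": [0, 0, 0], "fingers": -1}, {"travel": [0.39, -0.98, 0], "delta_rot": [0, 0, 0], "fingers": -1}, {"travel": [0.39, -0.98, 0], "delta_rot": [0, 0, 0], "fingers": -1}, {"travel": [0.39, -0.98, 0], "delta_rot": [0, 0, 0], "fingers": -1}]'

```text
clock: 2.08
tcp_pos: [0.3212, 0.1795, 0.2313]
orientation: [0.0, -0.021, 1.0, 0.0]
wrist_force: [-0.1, -0.2, 0.2]
finger_gap: 0.0856
grip_force: 0.0
```

>>> carry_out --series '[{"travel": [0.39, -0.98, 0], "delta_rot": [0, 0, 0], "fingers": -1}, {"travel": [0.39, -0.98, 0], "delta_rot": [0, 0, 0], "fingers": -1}, {"travel": [0.39, -0.98, 0], "delta_rot": [0, 0, 0], "fingers": -1}, {"travel": [0.39, -0.98, 0], "delta_rot": [0, 0, 0], "fingers": -1}, {"travel": [0.39, -0.98, 0], "delta_rot": [0, 0, 0], "fingers": -1}]'

```text
clock: 2.7
tcp_pos: [0.3699, 0.057, 0.2313]
orientation: [0.0, -0.021, 1.0, 0.0]
wrist_force: [-0.5, -0.5, -0.2]
finger_gap: 0.0852
grip_force: 0.0
```

>>> carry_out --series '[{"travel": [0.39, -0.98, 0], "delta_rot": [0, 0, 0], "fingers": -1}, {"travel": [0.39, -0.98, 0], "delta_rot": [0, 0, 0], "fingers": -1}, {"travel": [0.39, -0.98, 0], "delta_rot": [0, 0, 0], "fingers": -1}, {"travel": [0.39, -0.98, 0], "delta_rot": [0, 0, 0], "fingers": -1}, {"travel": [0.39, -0.98, 0], "delta_rot": [0, 0, 0], "fingers": -1}]'

```text
clock: 3.32
tcp_pos: [0.4186, -0.0655, 0.2312]
orientation: [-0.0, -0.021, 1.0, 0.0]
wrist_force: [0.3, -0.1, -0.4]
finger_gap: 0.0852
grip_force: 0.0
```

>>> carry_out --series '[{"travel": [0.39, -0.98, 0], "delta_rot": [0, 0, 0], "fingers": -1}, {"travel": [0.39, -0.98, 0], "delta_rot": [0, 0, 0], "fingers": -1}, {"travel": [0.39, -0.98, 0], "delta_rot": [0, 0, 0], "fingers": -1}, {"travel": [0.39, -0.98, 0], "delta_rot": [0, 0, 0], "fingers": -1}, {"travel": [0.39, -0.98, 0], "delta_rot": [0, 0, 0], "fingers": -1}]'

```text
clock: 3.95
tcp_pos: [0.4674, -0.1879, 0.2312]
orientation: [-0.0, -0.021, 1.0, 0.0]
wrist_force: [-0.5, 0.7, -0.0]
finger_gap: 0.0855
grip_force: 0.0
```

>>> carry_out --series '[{"travel": [0.39, -0.98, 0], "delta_rot": [0, 0, 0], "fingers": -1}, {"travel": [0, 0, 0], "delta_rot": [0, 0, 0], "fingers": -1}]'

```text
clock: 4.2
tcp_pos: [0.4774, -0.213, 0.2308]
orientation: [-0.0, -0.02, 1.0, 0.0]
wrist_force: [-0.2, 0.0, -0.3]
finger_gap: 0.0854
grip_force: 0.0
```

```bash
python3 - <<'E'
from h import *
c,im=snap("wrist","w1.png"); s=env.get_state(); print(s["tcp_pos"],s["orientation"],s["clock"])
H,S,V=hsv(im)
for nm,m,z in(("blue",(H>95)&(H<125)&(S>120),.054),("red",((H<8)|(H>172))&(S>150),.115)):
    for a,r,ce in blobs(m)[:2]: print(nm,a,r[2],plane(c,*ce,z).round(4),[(p.round(0).tolist(),plane(c,*p,z).round(3).tolist()[:2]) for p in cv2.boxPoints(r)])
E
```

```text
[ 0.47680078 -0.21191752  0.23082197] [-4.55915794e-04 -2.00309047e-02  9.99799149e-01  4.64683354e-04] 4.25
blue 17367 89.25594329833984 [ 0.4848 -0.2831  0.054 ] [([181.0, 136.0], [0.413, -0.338]), ([306.0, 134.0], [0.408, -0.231]), ([308.0, 314.0], [0.579, -0.225]), ([183.0, 316.0], [0.586, -0.349])]
red 4508 90.0 [0.558  0.0316 0.115 ] [([587.0, 284.0], [0.511, -0.006]), ([639.0, 284.0], [0.51, 0.034]), ([639.0, 408.0], [0.626, 0.069]), ([587.0, 408.0], [0.628, 0.023])]
red 950 90.0 [ 0.4882 -0.1944  0.115 ] [([337.0, 221.0], [0.468, -0.204]), ([359.0, 221.0], [0.467, -0.188]), ([359.0, 274.0], [0.51, -0.185]), ([337.0, 274.0], [0.51, -0.202])]
```

View pics/w1.png

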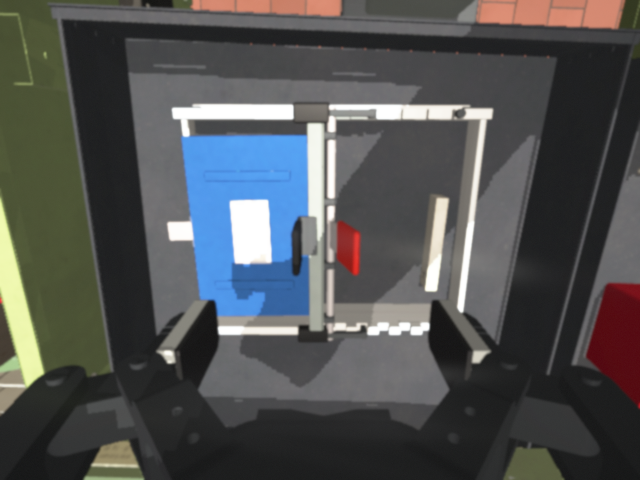

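```bash
python3 - <<'E'
from h import *
c,im=snap("wrist"); P=lambda u,v,z:print((u,v,z),plane(c,u,v,z).round(4)[:2])
for a in [(175,107,.052),(490,107,.052),(175,119,.052),(490,119,.052),(310,123,.065),(316,330,.065),(325,123,.065),(326,330,.065)]:P(*a)
for a in [(293,245,.115),(301,219,.115),(301,272,.115),(359,232,.115),(359,275,.115),(169,222,.046),(169,240,.046),(185,137,.054),(197,317,.054),(307,137,.054)]:P(*a)
for a in [(441,197,.024),(432,291,.024)]:P(*a)
g=cv2.cvtColor(im,cv2.COLOR_BGR2GRAY)
print(g[100:125,240].tolist()); print(g[320:345,250].tolist(), g[320:345,410].tolist()); print(g[230:232,285:365].tolist()); print(im[245,330:370,2].tolist())
E
```

```text
(175, 107, 0.052) [ 0.3896 -0.3411]
(490, 107, 0.052) [ 0.3792 -0.0758]
(175, 119, 0.052) [ 0.3992 -0.3418]
(490, 119, 0.052) [ 0.3888 -0.0741]
(310, 123, 0.065) [ 0.3982 -0.2266]
(316, 330, 0.065) [ 0.5895 -0.2153]
(325, 123, 0.065) [ 0.3977 -0.2143]
(326, 330, 0.065) [ 0.5891 -0.2056]
(293, 245, 0.115) [ 0.4874 -0.2352]
(301, 219, 0.115) [ 0.467  -0.2296]
(301, 272, 0.115) [ 0.5091 -0.2287]
(359, 232, 0.115) [ 0.4753 -0.186 ]
(359, 275, 0.115) [ 0.5099 -0.1837]
(169, 222, 0.046) [ 0.4916 -0.3571]
(169, 240, 0.046) [ 0.5093 -0.3586]
(185, 137, 0.054) [ 0.4136 -0.3337]
(197, 317, 0.054) [ 0.586 -0.334]
(307, 137, 0.054) [ 0.4095 -0.2292]
(441, 197, 0.024) [ 0.4617 -0.0974]
(432, 291, 0.024) [ 0.5625 -0.0936]
[112, 111, 111, 121, 177, 244, 255, 255, 255, 255, 255, 255, 255, 255, 255, 255, 255, 255, 253, 227, 150, 98, 79, 76, 75]
[165, 154, 141, 135, 135, 138, 157, 201, 234, 244, 246, 246, 246, 241, 219, 153, 97, 78, 77, 76, 77, 76, 76, 77, 76] [170, 167, 161, 159, 165, 168, 178, 214, 242, 250, 252, 253, 253, 252, 240, 190, 136, 120, 119, 119, 120, 120, 120, 120, 121]
[[147, 148, 147, 
[... 200 characters left out ...]
129, 128, 129, 127, 123, 110, 89, 76, 73, 74, 74, 74, 74, 73, 73, 73, 72, 72, 71, 71, 71, 70, 71, 73, 75, 76, 79, 79, 80, 80, 79, 79, 79, 79, 79], [147, 148, 146, 144, 132, 106, 76, 58, 54, 53, 50, 47, 46, 50, 72, 111, 141, 150, 150, 148, 148, 148, 150, 151, 151, 150, 150, 150, 150, 161, 197, 233, 244, 246, 242, 233, 212, 157, 108, 99, 126, 158, 171, 161, 141, 130, 129, 127, 127, 120, 106, 87, 77, 74, 74, 75, 74, 74, 73, 75, 74, 74, 73, 72, 73, 72, 71, 73, 73, 75, 78, 79, 79, 79, 79, 79, 79, 79, 79, 79]]
[134, 133, 134, 135, 136, 140, 143, 145, 145, 146, 146, 147, 147, 148, 147, 148, 149, 150, 151, 152, 158, 176, 200, 220, 227, 228, 219, 185, 145, 106, 88, 84, 83, 84, 85, 85, 84, 85, 84, 85]
```

The wrist view shows (upside down, robot side up) the black grip half at (297,245), red lever half at (350,250), tab at (180,231), and rails at rows 113 and 331. This puts the grip at about (0.491, -0.2125) with the frame yawed 2.3°, which already matches the tool.

>>> carry_out --series '[{"travel": [0.28, -0.13, -1], "delta_rot": [0, 0, 0], "fingers": -1}, {"travel": [0.28, -0.13, -1], "delta_rot": [0, 0, 0], "fingers": -1}, {"travel": [0, 0, -1], "delta_rot": [0, 0, 0], "fingers": -1}, {"travel": [0, 0, -1], "delta_rot": [0, 0, 0], "fingers": -1}, {"travel": [0, 0, -1], "delta_rot": [0, 0, 0], "fingers": -1}]'

```text
clock: 4.92
tcp_pos: [0.4906, -0.2169, 0.1058]
orientation: [-0.0, -0.021, 1.0, 0.0]
wrist_force: [0.9, 0.6, -0.1]
finger_gap: 0.0853
grip_force: 0.0
```

>>> carry_out --series '[{"travel": [0, 0, -0.8], "delta_rot": [0, 0, 0], "fingers": -1}, {"travel": [0, 0, 0], "delta_rot": [0, 0, 0], "fingers": -1}]'

```text
clock: 5.18
tcp_pos: [0.4895, -0.2164, 0.0851]
orientation: [-0.002, -0.021, 1.0, 0.001]
wrist_force: [-0.3, -0.0, 0.8]
finger_gap: 0.0856
grip_force: 0.0
```

>>> carry_out --series '[{"travel": [0, 0, 0], "fingers": 1}, {"travel": [0, 0, 0], "fingers": 1}, {"travel": [0, 0, 0], "fingers": 1}, {"travel": [0, 0, 0], "fingers": 1}, {"travel": [0, 0, 0], "fingers": 1}]' --squeeze 30

```text
invalid input
```

>>> carry_out --series '[{"travel": [0, 0, 0], "delta_rot": [0, 0, 0], "fingers": 1}, {"travel": [0, 0, 0], "delta_rot": [0, 0, 0], "fingers": 1}, {"travel": [0, 0, 0], "delta_rot": [0, 0, 0], "fingers": 1}, {"travel": [0, 0, 0], "delta_rot": [0, 0, 0], "fingers": 1}]' --squeeze 30

```text
clock: 5.68
tcp_pos: [0.4921, -0.2193, 0.0884]
orientation: [0.001, -0.02, 1.0, -0.001]
wrist_force: [-1.6, 0.1, 6.9]
finger_gap: 0.0333
grip_force: 30.1
```

>>> carry_out --series '[{"travel": [-0.018, 0.44, 0], "delta_rot": [0, 0, 0], "fingers": 1}, {"travel": [-0.018, 0.44, 0], "delta_rot": [0, 0, 0], "fingers": 1}, {"travel": [-0.018, 0.44, 0], "delta_rot": [0, 0, 0], "fingers": 1}, {"travel": [-0.018, 0.44, 0], "delta_rot": [0, 0, 0], "fingers": 1}, {"travel": [-0.018, 0.44, 0], "delta_rot": [0, 0, 0], "fingers": 1}]'

```text
clock: 6.3
tcp_pos: [0.49, -0.1642, 0.0884]
orientation: [0.002, -0.02, 1.0, -0.001]
wrist_force: [-0.9, -1.5, 5.9]
finger_gap: 0.0332
grip_force: 30.5
```

>>> carry_out --series '[{"travel": [-0.018, 0.44, 0], "delta_rot": [0, 0, 0], "fingers": 1}, {"travel": [0, 0, 0], "delta_rot": [0, 0, 0], "fingers": 1}, {"travel": [0, 0, 0], "delta_rot": [0, 0, 0], "fingers": 1}]'

```text
clock: 6.68
tcp_pos: [0.4896, -0.154, 0.0884]
orientation: [0.001, -0.02, 1.0, -0.002]
wrist_force: [-2.1, -3.5, 6.9]
finger_gap: 0.0332
grip_force: 31.3
```

>>> carry_out --series '[{"travel": [0, 0.06, 0], "delta_rot": [0, 0, 0], "fingers": 1}, {"travel": [0, 0, 0], "delta_rot": [0, 0, 0], "fingers": 1}]'

```text
clock: 6.92
tcp_pos: [0.4896, -0.1539, 0.0884]
orientation: [0.001, -0.02, 1.0, -0.003]
wrist_force: [-2.7, -8.5, 5.2]
finger_gap: 0.033
grip_force: 33.4
```

>>> carry_out --series '[{"travel": [0, -0.1, 0], "delta_rot": [0, 0, 0], "fingers": 1}, {"travel": [0, 0, 0], "delta_rot": [0, 0, 0], "fingers": -1}, {"travel": [0, 0, 0], "delta_rot": [0, 0, 0], "fingers": -1}, {"travel": [0, 0, 0], "delta_rot": [0, 0, 0], "fingers": -1}, {"travel": [0, 0, 0], "delta_rot": [0, 0, 0], "fingers": -1}]'

```text
clock: 7.55
tcp_pos: [0.4884, -0.1533, 0.0864]
orientation: [0.0, -0.021, 1.0, -0.0]
wrist_force: [-1.6, 0.8, 0.3]
finger_gap: 0.0856
grip_force: 0.0
```

>>> carry_out --series '[{"travel": [0, 0, 1], "delta_rot": [0, 0, 0], "fingers": -1}, {"travel": [0, 0, 1], "delta_rot": [0, 0, 0], "fingers": -1}, {"travel": [0, -1, 1], "delta_rot": [0, 0, 0], "fingers": -1}, {"travel": [0, -1, 1], "delta_rot": [0, 0, 0], "fingers": -1}, {"travel": [0, -1, 1], "delta_rot": [0, 0, 0], "fingers": -1}]'

```text
clock: 8.18
tcp_pos: [0.4883, -0.2289, 0.2122]
orientation: [0.0, -0.021, 1.0, -0.0]
wrist_force: [0.2, -0.5, -0.6]
finger_gap: 0.0854
grip_force: 0.0
```

>>> carry_out --series '[{"travel": [0, -1, 0.5], "delta_rot": [0, 0, 0], "fingers": -1}, {"travel": [0, 0, 0], "delta_rot": [0, 0, 0], "fingers": -1}]'

```text
clock: 8.43
tcp_pos: [0.4889, -0.2551, 0.2248]
orientation: [0.001, -0.019, 1.0, -0.001]
wrist_force: [0.1, 0.6, 0.1]
finger_gap: 0.0856
grip_force: 0.0
```

```bash
python3 - <<'E'
from h import *
c,im=snap("wrist","w2.png"); s=env.get_state(); print(s["tcp_pos"],s["orientation"],s["clock"])
E
```

```text
[ 0.48836124 -0.25374145  0.2238617 ] [ 1.88933213e-04 -1.99204336e-02  9.99801550e-01 -1.68248298e-05] 8.475
```

View pics/w2.png

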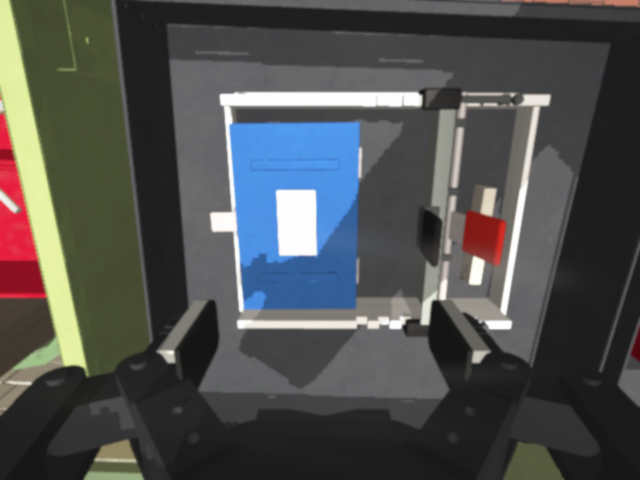

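The view shows the partition moved to column ~440, with the black half at (430,235), the red half at (484,237), the case left where it was, and the tab at (222,222).

```bash
python3 - <<'E'
from h import *
c,im=snap("wrist"); H,S,V=hsv(im); P=lambda u,v,z:print((u,v,z),plane(c,u,v,z).round(4)[:2])
m=((H<8)|(H>172))&(S>150); m[:,:400]=0;m[:,560:]=0
a,r,ce=blobs(m)[0]; ys,xs=np.where(m); 
for v in(225,235,250): P(xs[ys==v].max(),v,.115)
g=cv2.cvtColor(im,cv2.COLOR_BGR2GRAY)
for v in(225,240): print(g[v,405:445].tolist())
# tab
print(g[222,200:245].tolist()); print(g[205:240,216].tolist(),g[205:240,226].tolist())
# blue front/hinge edges, z=.054
b=(H>95)&(H<125)&(S>120)
F=[];B=[]
for v in range(150,290,5):
    q=np.where(b[v])[0]; F.append(plane(c,q.min()-.5,v,.054)[:2]);B.append(plane(c,q.max()+.5,v,.054)[:2])
for E_ in(F,B):
    E_=np.array(E_); k=np.polyfit(E_[:,0],E_[:,1],1); print("slope",k, np.polyval(k,.5))
for u in (260,300,340):
    q=np.where(b[:,u])[0]; print(u,plane(c,u,q.min()-.5,.054).round(4),plane(c,u,q.max()+.5,.054).round(4))
E
```

```text
(np.int64(503), 225, 0.115) [ 0.4758 -0.125 ]
(np.int64(502), 235, 0.115) [ 0.4833 -0.1244]
(np.int64(499), 250, 0.115) [ 0.4949 -0.1245]
[68, 68, 67, 67, 68, 68, 67, 66, 66, 65, 59, 49, 41, 37, 36, 29, 24, 17, 17, 19, 20, 15, 17, 19, 16, 18, 20, 22, 26, 29, 32, 34, 34, 37, 63, 104, 127, 124, 110, 121]
[72, 72, 71, 72, 72, 72, 71, 70, 68, 61, 54, 46, 45, 42, 37, 32, 31, 29, 30, 30, 30, 28, 29, 29, 29, 30, 32, 35, 38, 39, 40, 42, 51, 78, 105, 116, 109, 113, 134, 158]
[107, 107, 106, 107, 107, 106, 108, 120, 164, 225, 248, 251, 252, 252, 252, 252, 252, 252, 252, 252, 252, 252, 253, 253, 253, 253, 253, 253, 253, 253, 253, 252, 249, 232, 190, 154, 139, 137, 137, 137, 137, 138, 137, 137, 136]
[107, 106, 105, 104, 104, 103, 108, 136, 197, 240, 251, 252, 252, 252, 252, 252, 252, 252, 252, 252, 252, 251, 251, 251, 251, 251, 246, 221, 156, 114, 107, 106, 105, 105, 104] [102, 102, 103, 105, 105, 105, 109, 139, 203, 244, 252, 253, 253, 253, 253, 253, 253, 253, 253, 252, 252, 252, 252, 252, 252, 250, 238, 192, 133, 109, 106, 105, 103, 103, 103]
slope [ 0.04660008 -0.35673592] -0.3334358787097648
slope [ 0.04454899 -0.24797894] -0.2257044475585716
260 [ 0.4119 -0.3101  0.054 ] [ 0.5845 -0.3122  0.054 ]
300 [ 0.4099 -0.277   0.054 ] [ 0.582  -0.2735  0.054 ]
340 [ 0.4086 -0.2439  0.054 ] [ 0.5805 -0.2349  0.054 ]
```

```bash
python3 - <<'E'
from h import *
c,im=snap("top","top1.png"); a=cv2.imread("pics/top0.png")
def red(i):
    H,S,V=hsv(i); m=((H<8)|(H>172))&(S>150); z=np.zeros_like(m); z[240:290,370:450]=1; ys,xs=np.where(m&z); return len(xs),[(v,xs[ys==v].min(),xs[ys==v].max()) for v in (260,266,272)]
print(red(a),red(im))
k=lambda i:cv2.resize(i[210:330,345:505],None,fx=5,fy=5,interpolation=cv2.INTER_CUBIC)[:,:]
f=lambda i:cv2.resize(i[240:290,375:455],None,fx=10,fy=6,interpolation=cv2.INTER_CUBIC)
cv2.imwrite("pics/cmp.png",np.vstack([f(a),f(im)]))
E
```

```text
(85, [(260, np.int64(418), np.int64(421)), (266, np.int64(418), np.int64(422)), (272, np.int64(419), np.int64(438))]) (93, [(260, np.int64(388), np.int64(391)), (266, np.int64(388), np.int64(393)), (272, np.int64(389), np.int64(393))])
```

View pics/cmp.png

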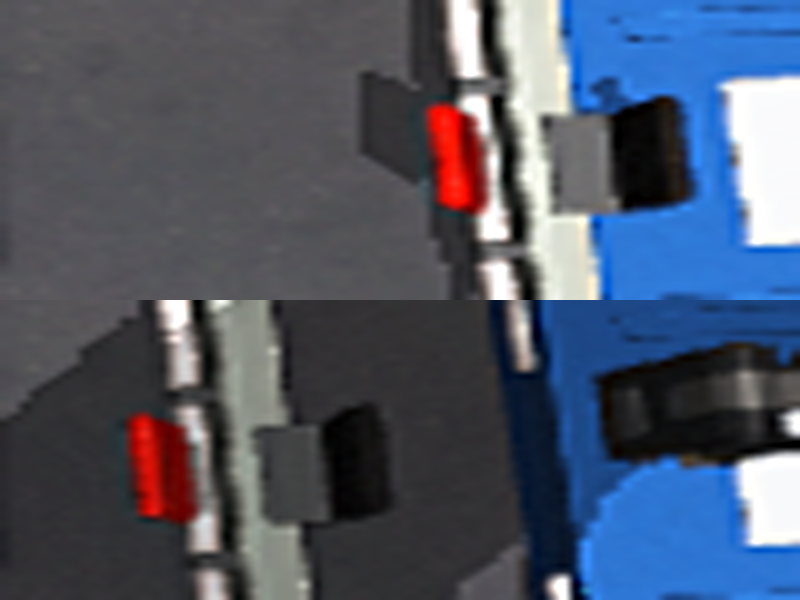

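Before and after crops of the top camera agree: the lever sits fully out again relative to the black half (offset 120 px before, 130 px after), and the shift is 30 px ≈ 66 mm, so it is locked. Next is the tab, for which the tool turns 90°.

>>> carry_out --series '[{"travel": [0.09, -0.78, 0], "delta_rot": [0, 0, 0.985], "fingers": -1}, {"travel": [0.09, -0.78, 0], "delta_rot": [0, 0, 0.985], "fingers": -1}, {"travel": [0.09, -0.78, 0], "delta_rot": [0, 0, 0.985], "fingers": -1}, {"travel": [0.09, -0.78, 0], "delta_rot": [0, 0, 0.985], "fingers": -1}, {"travel": [0.09, -0.78, 0], "delta_rot": [0, 0, 0.985], "fingers": -1}]'

```text
clock: 9.2
tcp_pos: [0.4995, -0.3498, 0.2229]
orientation: [-0.0, -0.266, 0.964, 0.001]
wrist_force: [-0.4, -0.1, 0.1]
finger_gap: 0.0855
grip_force: 0.0
```

>>> carry_out --series '[{"travel": [0, 0, 0], "delta_rot": [0, 0, 0.985], "fingers": -1}, {"travel": [0, 0, 0], "delta_rot": [0, 0, 0.985], "fingers": -1}, {"travel": [0, 0, 0], "delta_rot": [0, 0, 0.985], "fingers": -1}, {"travel": [0, 0, 0], "delta_rot": [0, 0, 0.985], "fingers": -1}, {"travel": [0, 0, 0], "delta_rot": [0, 0, 0.985], "fingers": -1}]'

```text
clock: 9.82
tcp_pos: [0.4995, -0.3491, 0.2229]
orientation: [-0.0, -0.493, 0.87, 0.001]
wrist_force: [0.8, 0.9, -0.5]
finger_gap: 0.0855
grip_force: 0.0
```

>>> carry_out --series '[{"travel": [0, 0, -0.2], "delta_rot": [0, 0, 0.985], "fingers": -1}, {"travel": [0, 0, -0.5], "delta_rot": [0, 0, 0.985], "fingers": -1}, {"travel": [0, 0, -0.8], "delta_rot": [0, 0, 0.985], "fingers": -1}, {"travel": [0, 0, -0.8], "delta_rot": [0, 0, 0.985], "fingers": -1}, {"travel": [0, 0, -0.8], "delta_rot": [0, 0, 0.985], "fingers": -1}]'

```text
clock: 10.45
tcp_pos: [0.4994, -0.3491, 0.1449]
orientation: [-0.0, -0.69, 0.724, 0.001]
wrist_force: [-0.8, 0.4, -0.0]
finger_gap: 0.0855
grip_force: 0.0
```

>>> carry_out --series '[{"travel": [0, 0, -0.8], "delta_rot": [0, 0, 0.985], "fingers": -1}, {"travel": [0, 0, 0], "delta_rot": [0, 0, 0], "fingers": -1}]'

```text
clock: 10.7
tcp_pos: [0.4984, -0.3483, 0.124]
orientation: [0.0, 0.723, -0.69, -0.003]
wrist_force: [0.5, -0.1, 0.3]
finger_gap: 0.0856
grip_force: 0.0
```

```bash
python3 - <<'E'
from h import *
c,im=snap("wrist","w3.png"); s=env.get_state(); print(s["tcp_pos"],s["orientation"],s["joint_pos"],s["clock"])
print(proj(c,[.4993,-.3495,.048]))
E
```

```text
[ 0.4990353  -0.34913494  0.12535827] [ 3.78818227e-05  7.23048830e-01 -6.90795314e-01 -1.49082378e-03] [-7.42197921e-01  4.29185541e-01 -4.78246917e-02  1.09676867e+00
 -1.49516469e-05 -2.35861159e+00] 10.75
[321.49648829 248.63166492]
```

View pics/w3.png

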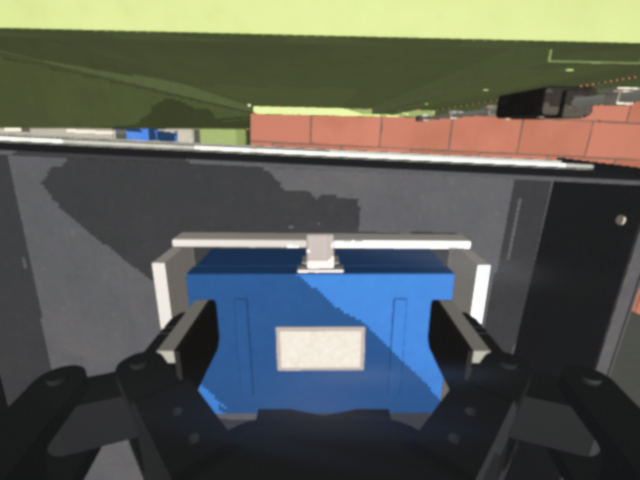

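The tab is at (320,248), within 1–2 px of my prediction (321.5,248.6). I'll lower and pinch.

>>> carry_out --series '[{"travel": [0, -0.02, -0.88], "delta_rot": [0, 0, 0], "fingers": -1}, {"travel": [0, -0.02, -0.88], "delta_rot": [0, 0, 0], "fingers": -1}, {"travel": [0, -0.02, -0.88], "delta_rot": [0, 0, 0], "fingers": -0.5}, {"travel": [0, 0, -0.88], "delta_rot": [0, 0, 0], "fingers": -0.3}, {"travel": [0, 0, 0], "delta_rot": [0, 0, 0], "fingers": -0.2}]' --squeeze 22

```text
clock: 11.38
tcp_pos: [0.4989, -0.3511, 0.0376]
orientation: [0.0, 0.723, -0.691, -0.001]
wrist_force: [0.2, 0.4, 0.2]
finger_gap: 0.0511
grip_force: 0.0
```

>>> carry_out --series '[{"travel": [0, 0, 0], "delta_rot": [0, 0, 0], "fingers": 1}, {"travel": [0, 0, 0], "delta_rot": [0, 0, 0], "fingers": 1}, {"travel": [0, 0, 0], "delta_rot": [0, 0, 0], "fingers": 1}]' --squeeze 22

```text
clock: 11.75
tcp_pos: [0.5004, -0.3529, 0.0399]
orientation: [-0.0, 0.723, -0.691, 0.001]
wrist_force: [-0.4, 0.6, 4.9]
finger_gap: 0.0167
grip_force: 22.4
```

```bash
python3 - <<'E'
from h import *
s=env.get_state(); p=s["tcp_pos"]; print(p,s["finger_gap"],s["wrist_force"])
psi=.0454; d=np.array([-np.sin(psi),np.cos(psi)])
# pinch point starts at angle a0=.06 rad, r=.124; path of displacement
r=np.hypot(.124,.0075); a0=np.arctan2(.0075,.124)
prev=None
N=26; ths=np.linspace(0,1.85,N+1)
for t0,t1 in zip(ths[:-1],ths[1:]):
    dy=r*(np.cos(a0+t0)-np.cos(a0+t1)); dz=r*(np.sin(a0+t1)-np.sin(a0+t0))
    print([round(v/.025,2) for v in(d[0]*dy,d[1]*dy,dz)])
E
```

```text
[ 0.50041453 -0.35285095  0.03991552] 0.01666430763501863 [-0.38555149  0.55409459  4.90359153]
[np.float64(-0.0), np.float64(0.03), np.float64(0.35)]
[np.float64(-0.0), np.float64(0.06), np.float64(0.35)]
[np.float64(-0.0), np.float64(0.08), np.float64(0.34)]
[np.float64(-0.0), np.float64(0.11), np.float64(0.34)]
[np.float64(-0.01), np.float64(0.13), np.float64(0.33)]
[np.float64(-0.01), np.float64(0.15), np.float64(0.32)]
[np.float64(-0.01), np.float64(0.18), np.float64(0.31)]
[np.float64(-0.01), np.float64(0.2), np.float64(0.29)]
[np.float64(-0.01), np.float64(0.22), np.float64(0.28)]
[np.float64(-0.01), np.float64(0.24), np.float64(0.26)]
[np.float64(-0.01), np.float64(0.26), np.float64(0.24)]
[np.float64(-0.01), np.float64(0.27), np.float64(0.23)]
[np.float64(-0.01), np.float64(0.29), np.float64(0.21)]
[np.float64(-0.01), np.float64(0.3), np.float64(0.18)]
[np.float64(-0.01), np.float64(0.31), np.float64(0.16)]
[np.float64(-0.01), np.float64(0.32), np.float64(0.14)]
[np.float64(-0.02), np.float64(0.33), np.float64(0.12)]
[np.float64(-0.02), np.float64(0.34), np.float64(0.09)]
[np.float64(-0.02), np.float64(0.35), np.float64(0.07)]
[np.float64(-0.02), np.float64(0.35), np.float64(0.04)]
[np.float64(-0.02), np.float64(0.35), np.float64(0.02)]
[np.float64(-0.02), np.float64(0.35), np.float64(-0.01)]
[np.float64(-0.02), np.float64(0.35), np.float64(-0.03)]
[np.float64(-0.02), np.float64(0.35), np.float64(-0.06)]
[np.float64(-0.02), np.float64(0.34), np.float64(-0.08)]
[np.float64(-0.02), np.float64(0.34), np.float64(-0.11)]
```

>>> carry_out --series '[{"travel": [0, 0.03, 0.36], "delta_rot": [0, 0, 0], "fingers": 1}, {"travel": [0, 0.06, 0.36], "delta_rot": [0, 0, 0], "fingers": 1}, {"travel": [0, 0.08, 0.35], "delta_rot": [0, 0, 0], "fingers": 1}, {"travel": [0, 0.11, 0.35], "delta_rot": [0, 0, 0], "fingers": 1}, {"travel": [-0.01, 0.13, 0.34], "delta_rot": [0, 0, 0], "fingers": 1}]'

```text
clock: 12.38
tcp_pos: [0.4991, -0.3411, 0.0826]
orientation: [-0.0, 0.723, -0.69, -0.001]
wrist_force: [0.9, 1.6, -2.8]
finger_gap: 0.0171
grip_force: 22.5
```

>>> carry_out --series '[{"travel": [-0.01, 0.16, 0.33], "delta_rot": [0, 0, 0], "fingers": 1}, {"travel": [-0.01, 0.18, 0.32], "delta_rot": [0, 0, 0], "fingers": 1}, {"travel": [-0.01, 0.21, 0.3], "delta_rot": [0, 0, 0], "fingers": 1}, {"travel": [-0.01, 0.23, 0.29], "delta_rot": [0, 0, 0], "fingers": 1}, {"travel": [-0.01, 0.25, 0.27], "delta_rot": [0, 0, 0], "fingers": 1}]'

```text
clock: 13.0
tcp_pos: [0.4978, -0.3157, 0.1204]
orientation: [0.0, 0.723, -0.691, -0.0]
wrist_force: [1.0, 0.8, -4.0]
finger_gap: 0.0169
grip_force: 21.5
```

Working well; continue the arc.

>>> carry_out --series '[{"travel": [-0.01, 0.26, 0.25], "delta_rot": [0, 0, 0], "fingers": 1}, {"travel": [-0.01, 0.28, 0.23], "delta_rot": [0, 0, 0], "fingers": 1}, {"travel": [-0.01, 0.3, 0.21], "delta_rot": [0, 0, 0], "fingers": 1}, {"travel": [-0.01, 0.31, 0.19], "delta_rot": [0, 0, 0], "fingers": 1}, {"travel": [-0.01, 0.32, 0.17], "delta_rot": [0, 0, 0], "fingers": 1}]'

```text
clock: 13.62
tcp_pos: [0.4965, -0.2792, 0.1468]
orientation: [0.0, 0.723, -0.691, 0.0]
wrist_force: [-2.3, -0.2, -0.7]
finger_gap: 0.0168
grip_force: 21.5
```

>>> carry_out --series '[{"travel": [-0.01, 0.33, 0.14], "delta_rot": [0, 0, 0], "fingers": 1}, {"travel": [-0.02, 0.34, 0.12], "delta_rot": [0, 0, 0], "fingers": 1}, {"travel": [-0.02, 0.35, 0.09], "delta_rot": [0, 0, 0], "fingers": 1}, {"travel": [-0.02, 0.36, 0.07], "delta_rot": [0, 0, 0], "fingers": 1}, {"travel": [-0.02, 0.36, 0.04], "delta_rot": [0, 0, 0], "fingers": 1}]'

```text
clock: 14.25
tcp_pos: [0.4952, -0.2357, 0.1586]
orientation: [-0.0, 0.723, -0.691, 0.001]
wrist_force: [-1.3, -2.6, 4.3]
finger_gap: 0.0171
grip_force: 22.1
```

>>> carry_out --series '[{"travel": [-0.02, 0.36, 0.02], "delta_rot": [0, 0, 0], "fingers": 1}, {"travel": [-0.02, 0.36, -0.01], "delta_rot": [0, 0, 0], "fingers": 1}, {"travel": [-0.02, 0.36, -0.03], "delta_rot": [0, 0, 0], "fingers": 1}, {"travel": [-0.02, 0.36, -0.06], "delta_rot": [0, 0, 0], "fingers": 1}]'

```text
clock: 14.75
tcp_pos: [0.4939, -0.1994, 0.1569]
orientation: [-0.001, 0.723, -0.69, 0.001]
wrist_force: [0.5, -0.0, 5.8]
finger_gap: 0.0167
grip_force: 23.5
```

>>> carry_out --series '[{"travel": [-0.01, 0.17, -0.04], "delta_rot": [0, 0, 0], "fingers": 1}, {"travel": [-0.01, 0.17, -0.05], "delta_rot": [0, 0, 0], "fingers": 1}]'

```text
clock: 15.0
tcp_pos: [0.4936, -0.1907, 0.1549]
orientation: [-0.001, 0.724, -0.69, 0.001]
wrist_force: [-0.5, 1.2, 9.6]
finger_gap: 0.0169
grip_force: 24.2
```

>>> carry_out --series '[{"travel": [0, 0.08, 0.06], "delta_rot": [0, 0, 0], "fingers": 1}, {"travel": [0, 0.08, 0.0], "delta_rot": [0, 0, 0], "fingers": 1}]'

```text
clock: 15.25
tcp_pos: [0.4922, -0.1869, 0.1545]
orientation: [-0.0, 0.723, -0.69, -0.0]
wrist_force: [-0.6, -1.4, -3.0]
finger_gap: 0.0168
grip_force: 23.2
```

>>> carry_out --series '[{"travel": [0, 0.08, 0], "delta_rot": [0, 0, 0], "fingers": 1}, {"travel": [0, 0.0, 0.0], "delta_rot": [0, 0, 0], "fingers": 1}]'

```text
clock: 15.5
tcp_pos: [0.4916, -0.1851, 0.1544]
orientation: [0.0, 0.723, -0.691, -0.001]
wrist_force: [-0.0, -1.6, -4.2]
finger_gap: 0.0169
grip_force: 23.1
```

```bash
python3 - <<'E'
from h import *
c,im=snap("scene"); c2,i2=snap("wrist")
a=cv2.resize(im[220:360,280:480],None,fx=3,fy=3,interpolation=cv2.INTER_CUBIC)
b=cv2.resize(i2,None,fx=.25,fy=.25)
a[-120:,-160:]=b
cv2.imwrite("pics/s2.png",a)
s=env.get_state(); print(s["tcp_pos"],s["wrist_force"])
E
```

```text
[ 0.49162204 -0.18527278  0.1545107 ] [ 0.64458732 -1.46364738 -4.22112063]
```

View pics/s2.png

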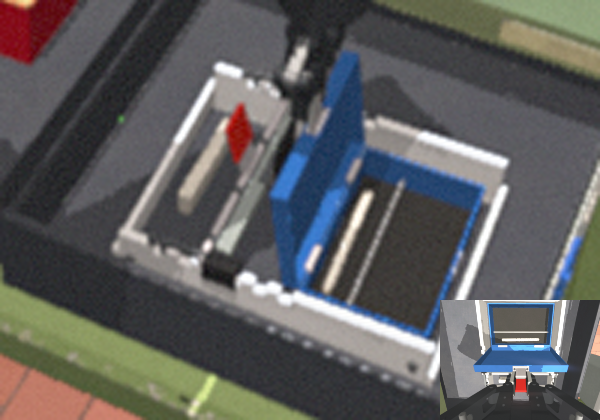

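The scene view shows the lid standing past upright at (320,160), with the tray and inner drill visible. I'll nudge for the stop and check the force.

>>> carry_out --series '[{"travel": [0, 0.08, -0.02], "delta_rot": [0, 0, 0], "fingers": 1}, {"travel": [0, 0.06, -0.02], "delta_rot": [0, 0, 0], "fingers": 1}, {"travel": [0, 0, 0.0], "delta_rot": [0, 0, 0], "fingers": 1}]'

```text
clock: 15.98
tcp_pos: [0.492, -0.1818, 0.154]
orientation: [0.0, 0.723, -0.69, -0.0]
wrist_force: [-0.2, -2.1, -3.8]
finger_gap: 0.0166
grip_force: 23.1
```

>>> carry_out --series '[{"travel": [0, 0, 0], "delta_rot": [0, 0, 0], "fingers": -1}, {"travel": [0, 0, 0], "delta_rot": [0, 0, 0], "fingers": -1}, {"travel": [0, 0, 0.8], "delta_rot": [0, 0, 0], "fingers": -1}, {"travel": [0, -0.5, 1], "delta_rot": [0, 0, 0], "fingers": -1}, {"travel": [0, -1, 1], "delta_rot": [0, 0, 0], "fingers": -1}]'

```text
clock: 16.6
tcp_pos: [0.4922, -0.2189, 0.2252]
orientation: [-0.0, 0.724, -0.69, 0.0]
wrist_force: [0.3, -0.2, -0.0]
finger_gap: 0.0849
grip_force: 0.0
```

>>> carry_out --series '[{"travel": [0, -0.9, 0], "delta_rot": [0, 0, 0], "fingers": -1}, {"travel": [0, -0.5, 0], "delta_rot": [0, 0, 0], "fingers": -1}, {"travel": [0, 0, 0], "delta_rot": [0, 0, 0], "fingers": -1}]'

```text
clock: 16.98
tcp_pos: [0.4914, -0.2548, 0.2227]
orientation: [0.0, 0.723, -0.691, -0.001]
wrist_force: [-0.4, 0.0, -1.6]
finger_gap: 0.0854
grip_force: 0.0
```

```bash
python3 - <<'E'
from h import *
c,im=snap("wrist","w4.png"); s=env.get_state(); print(s["tcp_pos"],s["clock"])
np.savez("w4.npz",W=c["W"],k=[c["fx"],c["fy"],c["cx"],c["cy"]])
psi=.0454; ex=np.array([-np.sin(psi),np.cos(psi),0]); o=np.array([.496,-.2796,0]); ey=np.array([-np.cos(psi),-np.sin(psi),0])
for th in (1.5,1.6,1.7,1.83):
    h=o+.054*ex+[0,0,.0385]; a=np.pi-th; 
    out=np.cos(a)*ex*1+np.array([0,0,np.sin(a)]) # lid direction
    print(th,[proj(c,h+out*.108+ey*t).round(0).tolist() for t in(-.085,.085)],proj(c,h+out*.132).round(0))
for p in((-.055,-.085),(-.055,.085),(.054,-.085),(.054,.085)): print(p,proj(c,o+p[0]*ex+p[1]*ey+[0,0,.038]).round(0))
E
```

```text
[ 0.49141307 -0.25413392  0.22276992] 17.025
1.5 [[189.0, 281.0], [446.0, 281.0]] [317. 295.]
1.6 [[191.0, 296.0], [445.0, 296.0]] [318. 315.]
1.7 [[193.0, 310.0], [443.0, 310.0]] [318. 333.]
1.83 [[197.0, 326.0], [440.0, 325.0]] [318. 353.]
(-0.055, -0.085) [221. 123.]
(-0.055, 0.085) [417. 123.]
(0.054, -0.085) [230. 243.]
(0.054, 0.085) [408. 243.]
```

View pics/w4.png

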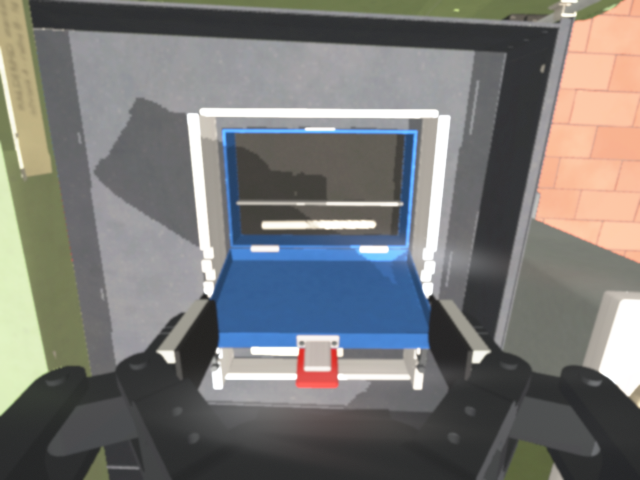

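The view shows the open case: front rim at row 129, rib at row 204, hinge at row 247, and the lid edge at rows 331–347, which matches the 1.83 prediction. The case has shifted a few mm toward +y, so I'll re-measure the bay.

```bash
python3 - <<'E'
from h import *
c,im=snap("wrist"); H,S,V=hsv(im); P=lambda n,u,v,z:print(n,(u,v,z),plane(c,u,v,z).round(4)[:2])
g=cv2.cvtColor(im,cv2.COLOR_BGR2GRAY)
b=(H>95)&(H<125)&(S>120)
for u in(240,280,360,400):
    q=np.where(b[:200,u])[0]; P("front",u,q.min()-.5,.038)
    r=195+np.argmax(g[195:212,u].astype(int)); P("rib",u,r,.0145)
for v in(150,170,190,225):
    q=np.where(b[v,205:435])[0]+205; P("L",q.min()-.5,v,.038);P("R",q.max()+.5,v,.038)
# drill & punch in top camera
c,im=snap("top"); H,S,V=hsv(im); g=cv2.cvtColor(im,cv2.COLOR_BGR2GRAY)
roi=g[290:310,150:300]; print(np.median(roi)); m=np.zeros(g.shape,bool); m[290:310,150:300]=roi>130
for a,r,ce in blobs(m,8): 
    print("top",a,r); 
    for p in cv2.boxPoints(r): P("",*p,.005)
E
```

```text
front (240, np.float64(127.5), 0.038) [ 0.5669 -0.327 ]
rib (240, np.int64(202), 0.0145) [ 0.5736 -0.2563]
front (280, np.float64(127.5), 0.038) [ 0.5321 -0.3286]
rib (280, np.int64(202), 0.0145) [ 0.534 -0.258]
front (360, np.float64(128.5), 0.038) [ 0.4624 -0.3308]
rib (360, np.int64(203), 0.0145) [ 0.4548 -0.2605]
front (400, np.float64(128.5), 0.038) [ 0.4275 -0.3324]
rib (400, np.int64(203), 0.0145) [ 0.4151 -0.2623]
L (np.float64(223.5), 150, 0.038) [ 0.5819 -0.3073]
R (np.float64(415.5), 150, 0.038) [ 0.4118 -0.3148]
L (np.float64(224.5), 170, 0.038) [ 0.5816 -0.2898]
R (np.float64(414.5), 170, 0.038) [ 0.4106 -0.2973]
L (np.float64(226.5), 190, 0.038) [ 0.5804 -0.2717]
R (np.float64(412.5), 190, 0.038) [ 0.4103 -0.2792]
L (np.float64(228.5), 225, 0.038) [ 0.5796 -0.2386]
R (np.float64(409.5), 225, 0.038) [ 0.4093 -0.2461]
86.0
top 214 ((253.0, 300.0), (58.0, 4.0), -0.0)
 (np.float32(224.0), np.float32(302.0), 0.005) [0.4291 0.2366]
 (np.float32(224.0), np.float32(298.0), 0.005) [0.4381 0.2367]
 (np.float32(282.0), np.float32(298.0), 0.005) [0.4363 0.1043]
 (np.float32(282.0), np.float32(302.0), 0.005) [0.4272 0.1043]
top 204 ((184.47630310058594, 297.9783630371094), (4.722396373748779, 47.087745666503906), 87.39744567871094)
 (np.float32(160.84949), np.float32(296.68866), 0.005) [0.4432 0.3814]
 (np.float32(207.88867), np.float32(294.55054), 0.005) [0.4465 0.2737]
 (np.float32(208.10312), np.float32(299.26807), 0.005) [0.4358 0.273 ]
 (np.float32(161.06393), np.float32(301.4062), 0.005) [0.4324 0.3805]
```

>>> carry_out --series '[{"travel": [-0.14, 1, 0], "delta_rot": [0, 0, 0], "fingers": -1}, {"travel": [-0.14, 1, 0], "delta_rot": [0, 0, 0], "fingers": -1}, {"travel": [-0.14, 1, 0], "delta_rot": [0, 0, 0], "fingers": -1}, {"travel": [-0.14, 1, 0], "delta_rot": [0, 0, 0], "fingers": -1}, {"travel": [-0.14, 1, 0], "delta_rot": [0, 0, 0], "fingers": -1}]'

```text
clock: 17.75
tcp_pos: [0.4738, -0.1266, 0.2243]
orientation: [-0.0, 0.724, -0.69, -0.0]
wrist_force: [1.0, 0.9, 0.1]
finger_gap: 0.0854
grip_force: 0.0
```

>>> carry_out --series '[{"travel": [-0.14, 1, 0], "delta_rot": [0, 0, 0], "fingers": 0}, {"travel": [-0.14, 1, 0], "delta_rot": [0, 0, 0], "fingers": 0}, {"travel": [-0.14, 1, 0], "delta_rot": [0, 0, 0], "fingers": 0}, {"travel": [-0.14, 1, 0], "delta_rot": [0, 0, 0], "fingers": 0}, {"travel": [-0.14, 1, 0], "delta_rot": [0, 0, 0], "fingers": 0}]'

```text
clock: 18.38
tcp_pos: [0.4558, -0.0019, 0.2243]
orientation: [-0.0, 0.724, -0.69, 0.0]
wrist_force: [0.5, -0.0, -0.6]
finger_gap: 0.0424
grip_force: 0.0
```

>>> carry_out --series '[{"travel": [-0.14, 1, -0.2], "delta_rot": [0, 0, 0], "fingers": 0}, {"travel": [-0.14, 1, -0.5], "delta_rot": [0, 0, 0], "fingers": 0}, {"travel": [-0.14, 1, -0.5], "delta_rot": [0, 0, 0], "fingers": 0}, {"travel": [-0.14, 1, -0.5], "delta_rot": [0, 0, 0], "fingers": 0}, {"travel": [-0.14, 1, -0.5], "delta_rot": [0, 0, 0], "fingers": 0}]'

```text
clock: 19.0
tcp_pos: [0.4379, 0.1227, 0.169]
orientation: [-0.0, 0.724, -0.69, 0.0]
wrist_force: [0.2, 0.6, -0.0]
finger_gap: 0.0429
grip_force: 0.0
```

>>> carry_out --series '[{"travel": [-0.14, 1, -0.5], "delta_rot": [0, 0, 0], "fingers": 0}, {"travel": [-0.14, 0.5, -0.3], "delta_rot": [0, 0, 0], "fingers": 0}, {"travel": [0, 0, 0], "delta_rot": [0, 0, 0], "fingers": 0}]'

```text
clock: 19.38
tcp_pos: [0.4312, 0.159, 0.1488]
orientation: [0.001, 0.724, -0.69, -0.0]
wrist_force: [0.9, 0.2, 0.8]
finger_gap: 0.0428
grip_force: 0.0
```

```bash
python3 - <<'E'
from h import *
c,im=snap("wrist","w5.png"); s=env.get_state(); print(s["tcp_pos"],s["orientation"],s["clock"],s["finger_gap"])
ct,_=snap("top"); print(plane(ct,220,330,.089),plane(ct,220,342,.089))
g=cv2.cvtColor(im,cv2.COLOR_BGR2GRAY); e=[proj(c,[.4327,y,.005]).round(0).tolist() for y in(.104,.1705,.2366)]; print(e)
m=g>130; z=np.zeros_like(m); z[60:320,290:350]=1
for a,r,ce in blobs(m&z,60): print(a,r,[plane(c,*p,.005).round(4)[:2].tolist() for p in cv2.boxPoints(r)])
E
```

```text
[0.43189907 0.15845912 0.14921967] [ 1.97295631e-04  7.23867878e-01 -6.89938587e-01  4.46244391e-05] 19.425 0.04237658840571662
[0.36803978 0.22633824 0.089     ] [0.34344473 0.22593168 0.089     ]
[[324.0, 156.0], [321.0, 238.0], [317.0, 309.0]]
6941 ((319.4999694824219, 236.99996948242188), (58.99999237060547, 163.99996948242188), 0.0) [[0.4565, 0.2476], [0.4595, 0.1045], [0.4136, 0.1023], [0.4038, 0.2451]]
325 ((313.5, 69.0), (18.0, 47.0), 90.0) [[0.461, 0.0373], [0.4269, 0.0356], [0.4262, 0.0476], [0.4607, 0.0493]]
```

View pics/w5.png

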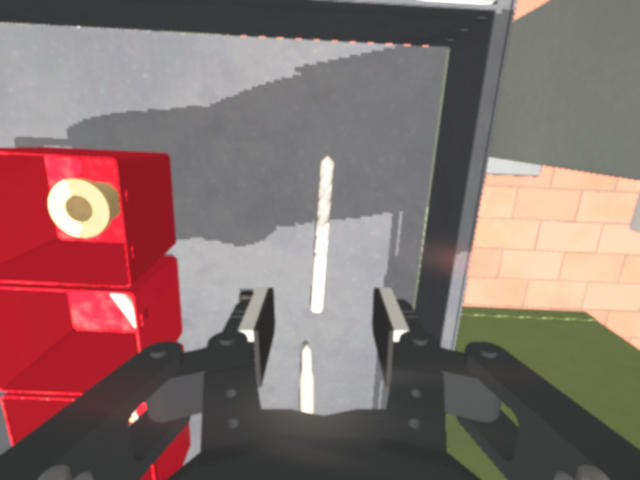

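The drill shows from its tip at (327,157) to its shank end at (317,312), the punch below it begins at (306,343), and there is clear floor on both sides.

```bash
python3 - <<'E'
from h import *
c,im=snap("wrist"); g=cv2.cvtColor(im,cv2.COLOR_BGR2GRAY)
m=g>190; z=np.zeros_like(m); z[150:330,300:345]=1
b=blobs(m&z,20)
for a,r,ce in b: print(a,r)
pts=[]
for v in range(165,310,8):
    q=np.where((m&z)[v])[0]
    if len(q): pts.append(plane(c,q.mean(),v,.006)[:2])
pts=np.array(pts); k=np.polyfit(pts[:,1],pts[:,0],1); print("dx/dy",k[0],"x at .17",np.polyval(k,.17))
print(plane(c,327,157,.006),plane(c,317,313,.006))
E
```

```text
2007 ((324.3076477050781, 236.10324096679688), (15.320748329162598, 156.61795043945312), 4.513988018035889)
dx/dy 0.017751369622412926 x at .17 0.43180463948266373
[0.43214086 0.10368222 0.006     ] [0.43439327 0.2393427  0.006     ]
```

>>> carry_out --series '[{"travel": [0, 0.26, -1], "delta_rot": [0, 0, -0.33], "fingers": 0}, {"travel": [0, 0.26, -1], "delta_rot": [0, 0, -0.32], "fingers": 0}, {"travel": [0, 0, -1], "delta_rot": [0, 0, 0], "fingers": 0}, {"travel": [0, 0, -1], "delta_rot": [0, 0, 0], "fingers": 0}, {"travel": [0, 0, -0.9], "delta_rot": [0, 0, 0], "fingers": 0}]'

```text
clock: 20.15
tcp_pos: [0.4333, 0.1703, 0.0262]
orientation: [0.0, -0.7, 0.714, -0.0]
wrist_force: [-1.0, 0.3, -0.3]
finger_gap: 0.0426
grip_force: 0.0
```

>>> carry_out --series '[{"travel": [0, 0, -0.6], "delta_rot": [0, 0, 0], "fingers": 0}, {"travel": [0, 0, -0.2], "delta_rot": [0, 0, 0], "fingers": 0}, {"travel": [0, 0, 0], "delta_rot": [0, 0, 0], "fingers": 0}]'

```text
clock: 20.52
tcp_pos: [0.433, 0.1707, 0.0068]
orientation: [0.0, -0.7, 0.714, -0.0]
wrist_force: [-0.2, -0.1, 0.4]
finger_gap: 0.0428
grip_force: 0.0
```

>>> carry_out --series '[{"travel": [-0.03, 0, -0.1], "delta_rot": [0, 0, 0], "fingers": 0.3}, {"travel": [0, 0, 0], "delta_rot": [0, 0, 0], "fingers": 1}, {"travel": [0, 0, 0], "delta_rot": [0, 0, 0], "fingers": 1}, {"travel": [0, 0, 0], "delta_rot": [0, 0, 0], "fingers": 1}, {"travel": [0, 0, 0], "delta_rot": [0, 0, 0], "fingers": 1}]' --squeeze 40

```text
clock: 21.15
tcp_pos: [0.4322, 0.1712, 0.0046]
orientation: [0.0, -0.701, 0.714, -0.0]
wrist_force: [-0.4, -0.4, 5.5]
finger_gap: 0.0086
grip_force: 40.4
```

>>> carry_out --series '[{"travel": [0, 0, 1], "delta_rot": [0, 0, 0], "fingers": 1}, {"travel": [0, 0, 1], "delta_rot": [0, 0, 0], "fingers": 1}, {"travel": [0, 0, 1], "delta_rot": [0, 0, 0], "fingers": 1}, {"travel": [0, -1, 1], "delta_rot": [0, 0, 0], "fingers": 1}, {"travel": [0, -1, 1], "delta_rot": [0, 0, 0], "fingers": 1}]'

```text
clock: 21.78
tcp_pos: [0.4314, 0.1208, 0.1296]
orientation: [-0.0, -0.701, 0.713, 0.0]
wrist_force: [-0.8, -0.0, -0.2]
finger_gap: 0.0083
grip_force: 39.7
```

>>> carry_out --series '[{"travel": [0, -1, 1], "delta_rot": [0, 0, 0], "fingers": 1}, {"travel": [0, -1, 1], "delta_rot": [0, 0, 0], "fingers": 1}, {"travel": [0, -1, 1], "delta_rot": [0, 0, 0], "fingers": 1}, {"travel": [0, -1, 0], "delta_rot": [0, 0, -0.945], "fingers": 1}, {"travel": [0, -1, 0], "delta_rot": [0, 0, -0.945], "fingers": 1}]'

```text
clock: 22.4
tcp_pos: [0.4318, -0.0046, 0.2042]
orientation: [0.0, -0.629, 0.777, -0.0]
wrist_force: [-0.4, -0.6, -0.2]
finger_gap: 0.0083
grip_force: 39.7
```

>>> carry_out --series '[{"travel": [0.18, -0.83, 0], "delta_rot": [0, 0, -0.945], "fingers": 1}, {"travel": [0.18, -0.83, 0], "delta_rot": [0, 0, -0.945], "fingers": 1}, {"travel": [0.18, -0.83, 0], "delta_rot": [0, 0, -0.945], "fingers": 1}, {"travel": [0.18, -0.83, 0], "delta_rot": [0, 0, -0.945], "fingers": 1}, {"travel": [0.18, -0.83, 0], "delta_rot": [0, 0, -0.945], "fingers": 1}]'

```text
clock: 23.02
tcp_pos: [0.4542, -0.1082, 0.2037]
orientation: [-0.0, -0.429, 0.903, 0.0]
wrist_force: [0.4, -0.0, 0.7]
finger_gap: 0.0083
grip_force: 39.7
```

>>> carry_out --series '[{"travel": [0.18, -0.83, 0], "delta_rot": [0, 0, -0.945], "fingers": 1}, {"travel": [0.18, -0.83, 0], "delta_rot": [0, 0, -0.945], "fingers": 1}, {"travel": [0.18, -0.83, 0], "delta_rot": [0, 0, -0.945], "fingers": 1}, {"travel": [0.18, -0.83, 0], "delta_rot": [0, 0, -0.945], "fingers": 1}, {"travel": [0.18, -0.83, 0], "delta_rot": [0, 0, -0.945], "fingers": 1}]'

```text
clock: 23.65
tcp_pos: [0.4767, -0.2118, 0.2036]
orientation: [-0.0, -0.206, 0.979, 0.0]
wrist_force: [-0.0, -0.4, -0.4]
finger_gap: 0.0082
grip_force: 39.7
```

>>> carry_out --series '[{"travel": [0.18, -0.83, 0], "delta_rot": [0, 0, -0.945], "fingers": 1}, {"travel": [0.18, -0.83, 0], "delta_rot": [0, 0, -0.945], "fingers": 1}, {"travel": [0.18, -0.83, 0], "delta_rot": [0, 0, -0.945], "fingers": 1}, {"travel": [0.18, -0.83, 0], "delta_rot": [0, 0, -0.945], "fingers": 1}, {"travel": [0, 0, 0], "delta_rot": [0, 0, 0], "fingers": 1}]'

```text
clock: 24.28
tcp_pos: [0.4948, -0.2954, 0.2032]
orientation: [-0.0, -0.02, 1.0, 0.0]
wrist_force: [0.3, -0.1, 0.1]
finger_gap: 0.0086
grip_force: 39.7
```

```bash
python3 - <<'E'
from h import *
c,im=snap("wrist","w6.png"); s=env.get_state(); print(s["tcp_pos"],s["orientation"],s["clock"],s["finger_gap"])
E
```

```text
[ 0.49451159 -0.29442053  0.20333001] [-4.79025157e-04 -2.03438911e-02  9.99792723e-01  6.38479388e-04] 24.325 0.008283116905009142
```

View pics/w6.png

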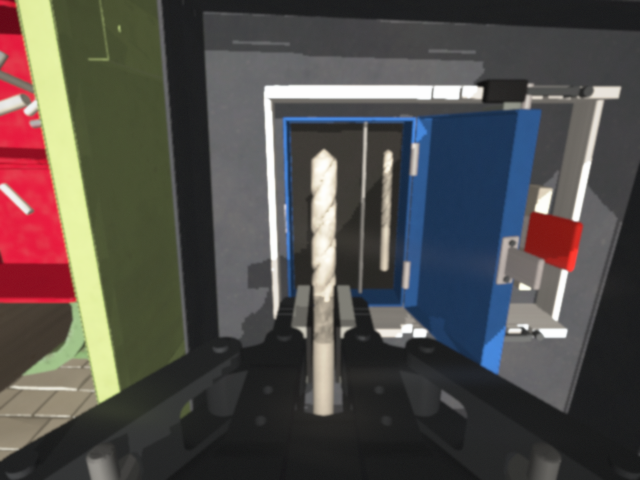

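The drill hangs straight along the case's length, spanning (322,152) to (324,410), with the bay lying between columns 290 and 363 and the lid still open. I'll lower it.

>>> carry_out --series '[{"travel": [0.03, 0, -1], "delta_rot": [0, 0, 0], "fingers": 1}, {"travel": [0.02, 0, -1], "delta_rot": [0, 0, 0], "fingers": 1}, {"travel": [0, 0, -1], "delta_rot": [0, 0, 0], "fingers": 1}, {"travel": [0, 0, -1], "delta_rot": [0, 0, 0], "fingers": 1}, {"travel": [0, 0, -1], "delta_rot": [0, 0, 0], "fingers": 1}]'

```text
clock: 24.95
tcp_pos: [0.4958, -0.2931, 0.0783]
orientation: [-0.0, -0.021, 1.0, 0.0]
wrist_force: [0.6, -0.7, -0.7]
finger_gap: 0.0089
grip_force: 39.7
```

>>> carry_out --series '[{"travel": [0, 0, -1], "delta_rot": [0, 0, 0], "fingers": 1}, {"travel": [0, 0, -0.8], "delta_rot": [0, 0, 0], "fingers": 1}, {"travel": [0, 0, -0.5], "delta_rot": [0, 0, 0], "fingers": 1}, {"travel": [0, 0, -0.2], "delta_rot": [0, 0, 0], "fingers": 1}, {"travel": [0, 0, 0], "delta_rot": [0, 0, 0], "fingers": 1}]'

```text
clock: 25.58
tcp_pos: [0.4962, -0.2943, 0.0168]
orientation: [0.0, -0.02, 1.0, 0.0]
wrist_force: [0.6, -0.5, -0.6]
finger_gap: 0.0087
grip_force: 39.7
```

>>> carry_out --series '[{"travel": [0, 0, -0.2], "delta_rot": [0, 0, 0], "fingers": 1}, {"travel": [0, 0, -0.08], "delta_rot": [0, 0, 0], "fingers": 1}, {"travel": [0, 0, 0], "delta_rot": [0, 0, 0], "fingers": 1}]'

```text
clock: 25.95
tcp_pos: [0.496, -0.2944, 0.0096]
orientation: [0.0, -0.02, 1.0, 0.0]
wrist_force: [0.4, 1.1, -1.1]
finger_gap: 0.0083
grip_force: 39.7
```

>>> carry_out --series '[{"travel": [0, 0, -0.04], "delta_rot": [0, 0, 0], "fingers": 1}, {"travel": [0, 0, 0], "delta_rot": [0, 0, 0], "fingers": 1}]'

```text
clock: 26.2
tcp_pos: [0.4961, -0.2945, 0.0086]
orientation: [0.0, -0.02, 1.0, 0.0]
wrist_force: [-0.3, -0.9, 0.4]
finger_gap: 0.0081
grip_force: 39.7
```

>>> carry_out --series '[{"travel": [0, 0, -0.04], "delta_rot": [0, 0, 0], "fingers": 1}, {"travel": [0, 0, 0], "delta_rot": [0, 0, 0], "fingers": 1}]'

```text
clock: 26.45
tcp_pos: [0.4962, -0.2945, 0.0081]
orientation: [0.0, -0.02, 1.0, -0.0]
wrist_force: [-0.9, 1.3, 4.6]
finger_gap: 0.0086
grip_force: 40.3
```

>>> carry_out --series '[{"travel": [0, 0, -0.03], "delta_rot": [0, 0, 0], "fingers": 1}, {"travel": [0, 0, 0], "delta_rot": [0, 0, 0], "fingers": 1}]'

```text
clock: 26.7
tcp_pos: [0.4962, -0.2945, 0.0081]
orientation: [0.0, -0.02, 1.0, -0.0]
wrist_force: [-2.3, 1.3, 9.5]
finger_gap: 0.0087
grip_force: 40.9
```

Contact with the tray floor; release gently and lift straight up.

>>> carry_out --series '[{"travel": [0, 0, 0.03], "delta_rot": [0, 0, 0], "fingers": 1}, {"travel": [0, 0, 0], "delta_rot": [0, 0, 0], "fingers": 0.6}, {"travel": [0, 0, 0], "delta_rot": [0, 0, 0], "fingers": 0.5}, {"travel": [0, 0, 0], "delta_rot": [0, 0, 0], "fingers": 0.5}, {"travel": [0, 0, 0.3], "delta_rot": [0, 0, 0], "fingers": 0.5}]'

```text
clock: 27.32
tcp_pos: [0.4955, -0.294, 0.0146]
orientation: [-0.001, -0.02, 1.0, 0.001]
wrist_force: [0.2, -0.1, 0.4]
finger_gap: 0.0216
grip_force: 0.0
```

>>> carry_out --series '[{"travel": [0, 0, 0.6], "delta_rot": [0, 0, 0], "fingers": 0.5}, {"travel": [0, 0, 1], "delta_rot": [0, 0, 0], "fingers": 0.5}, {"travel": [0, 0, 1], "delta_rot": [0, 0, 0], "fingers": 0.5}, {"travel": [0, 0, 1], "delta_rot": [0, 0, 0], "fingers": 0.5}, {"travel": [0, 0, 1], "delta_rot": [0, 0, 0], "fingers": 0.5}]'

```text
clock: 27.95
tcp_pos: [0.4963, -0.2946, 0.1323]
orientation: [0.001, -0.02, 1.0, -0.0]
wrist_force: [0.5, 0.5, 0.3]
finger_gap: 0.0212
grip_force: 0.0
```

>>> carry_out --series '[{"travel": [0, 0, 1], "delta_rot": [0, 0, 0], "fingers": 0.5}, {"travel": [0, 0, 1], "delta_rot": [0, 0, 0], "fingers": 0.5}, {"travel": [0, 0, 1], "delta_rot": [0, 0, 0], "fingers": 0.5}, {"travel": [0, 0, 0.5], "delta_rot": [0, 0, 0], "fingers": 0.5}, {"travel": [0, 0, 0], "delta_rot": [0, 0, 0], "fingers": 0.5}]'

```text
clock: 28.58
tcp_pos: [0.4966, -0.2948, 0.2189]
orientation: [0.001, -0.02, 1.0, -0.001]
wrist_force: [0.2, 0.6, -0.1]
finger_gap: 0.0209
grip_force: 0.0
```

```bash
python3 - <<'E'
from h import *
c,im=snap("wrist","w7.png"); s=env.get_state(); print(s["tcp_pos"],s["clock"],s["finger_gap"],s["wrist_force"])
E
```

```text
[ 0.49609571 -0.29444674  0.21773249] 28.625 0.02131670890195768 [ 0.28796537 -0.26870682 -0.35919827]
```

View pics/w7.png

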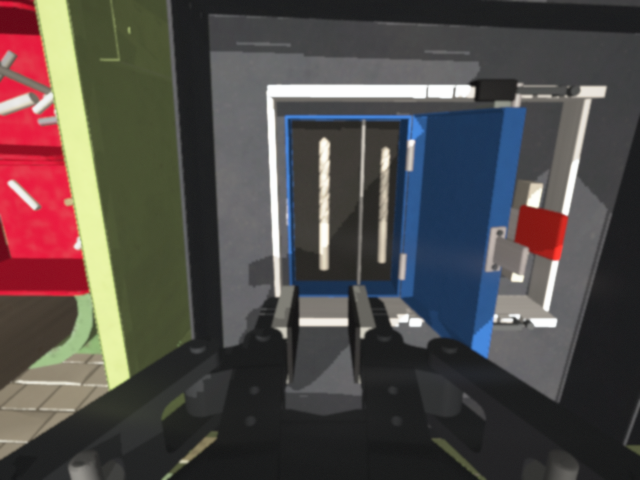

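The view shows the drill flat in the front bay from (323,140) to (323,268), the inner drill untouched, and the lid open. One numeric check of the lid angle before handing in, with no further pictures viewed.

```bash
python3 - <<'E'
from h import *
im=cv2.imread("pics/w4.png"); z=np.load("w4.npz"); c=dict(W=z["W"],fx=z["k"][0],fy=z["k"][1],cx=z["k"][2],cy=z["k"][3])
g=cv2.cvtColor(im,cv2.COLOR_BGR2GRAY); print(im[322:352,260].tolist()); print(g[330:380,318].tolist())
psi=.044; ex=np.array([-np.sin(psi),np.cos(psi),0]); o=np.array([.495,-.275,0])
for th in (1.6,1.7,1.75,1.83):
    h=o+.054*ex+[0,0,.0385]; a=np.pi-th; out=np.cos(a)*ex+np.array([0,0,np.sin(a)]); n=np.sin(a)*ex-np.array([0,0,np.cos(a)])
    print(th,[proj(c,h+out*r+n*t).round(0).tolist() for r,t in((.108,0),(.108,.0155),(.132,.0075))])
E
```

```text
[[151, 96, 56], [150, 97, 55], [150, 96, 55], [150, 97, 56], [149, 97, 56], [149, 95, 55], [149, 96, 56], [149, 96, 56], [149, 96, 56], [156, 100, 58], [178, 113, 63], [203, 127, 71], [213, 135, 75], [213, 135, 75], [211, 133, 73], [211, 134, 74], [210, 134, 74], [210, 134, 74], [210, 134, 75], [211, 134, 75], [211, 134, 74], [210, 134, 75], [211, 134, 75], [213, 139, 84], [225, 177, 142], [248, 246, 239], [255, 255, 255], [255, 255, 255], [255, 255, 255], [255, 255, 255]]
[92, 94, 101, 117, 149, 199, 236, 247, 247, 243, 231, 210, 191, 186, 185, 186, 186, 186, 186, 187, 187, 187, 186, 187, 187, 187, 187, 188, 188, 188, 188, 188, 189, 189, 191, 198, 222, 241, 248, 245, 229, 187, 144, 124, 123, 125, 126, 126, 126, 126]
1.6 [[319.0, 302.0], [319.0, 322.0], [319.0, 332.0]]
1.7 [[319.0, 316.0], [319.0, 334.0], [319.0, 349.0]]
1.75 [[319.0, 322.0], [319.0, 339.0], [319.0, 356.0]]
1.83 [[319.0, 332.0], [319.0, 347.0], [319.0, 367.0]]
```

Observed lid edges at rows 332/346 match 1.83 rad (predicted 332/347), so the lid is on its stop.

```bash
python3 -c "
from workcell import env
print(env.hand_in())"
```

```text
the job is handed in; nothing more can be done
None
```

The job is handed in at about 29 s (no verdict returned): partition locked in the last notch, lid open on its stop, drill flat in the front bay; the case slid about 5 mm when the lid met its stop, and I viewed 12 pictures, over the limit of 10.

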